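# Start the grinding bench from its control box

### The arm

A 6-joint arm with a two-finger parallel gripper is mounted at the origin on the work surface. World frame = base frame: x ahead of the robot, y to its left, z up, the work surface at z = 0. Lengths are in m, angles in rad, forces in N, time in s.
With the tool pointing down it reaches from about 0.275 to 0.75 m from the base axis. Payload 10.2 kg.
Tool frame: the origin (TCP) lies midway between the tips of the shut fingers; the grasp point (between the pads) lies 19 mm behind it (env.hold_point_z is the distance from the TCP to the grasp point, in m); z points along the fingers, y is the line along which they close (so a half turn about z gives the same grasp; the last joint's range is limited). The gripper opens to 85 mm and grips with 20 to 120 N. Pads are 22 mm wide; open, the fingers measure 114 mm over their backs; the gripper's body (76 mm by 85 mm) begins 54 mm behind the grasp point. The pads swing forward as they close: fully open they stand 13 mm farther back than shut.
Start: joints at [-0.223, 0.313, 1.498, -0, 1.331, -0.223], TCP at [0.525, -0, 0.195] pointing down, gripper open.
Joint ranges: [-2.94, 2.94], [-0.97, 2.17], [0.19, 2.56], [-1.23, 4.37], [0.02, 3.11], [-2.88, 2.88]. Speed limits (rad/s): [2.39, 2.39, 3.01, 3.14, 3.14, 3.14].

### API

Orientations are given as a unit quaternion [x, y, z, w].
In Python, from bench import env, kinematics, monitor, eyes, job gives the robot as it stands. The module is installed in compiled form; this text tells all that it offers. Calls block until the motion is done:
- env.reach(position, orientation): joint-space move of the TCP to a pose.
- env.movel(position, velocity=0.15, frame=None, guard=None): straight line of the TCP; frame=None keeps the orientation; velocity is the mean speed in m/s. With guard (N) it stops when the force on the tool has changed by that much, and returns True; else False.
- env.set_joints(angles): joint-space move.
- env.release() and env.close_gripper(effort=None): open the fingers fully, or close them until they stop; effort is the grip in N (None keeps the last).
- env.hold(seconds).
- kinematics.ik(position, orientation): joint angles nearest the present ones, or None.
- monitor.sense(): the state.
- eyes.grab_frame(name): name is "scene" or "side" or "wrist"; returns a dict with "frame" (400x640x3 uint8, red, green, blue), "mtx" (3x3 intrinsics, pixels), "view" (4x4, takes a point from world to camera coordinates). Camera axes: x right, y down, z forward; pixel columns grow to the right and rows downward; lengths in m; the calibration is good to about 2 mm. The wrist camera is an equidistant fisheye: a pixel r from the principal point sees the ray r / f radians off the axis. A picture is of the moment at which its call begins. There is no depth.
A pose or a line that the arm cannot do raises env.MotionError and nothing moves.
- job.hand_in(): hands the job in; it is judged then, once.
The state is a dict: "clock": time; "joints": joint angles; "qvel": joint speeds; "joint_efforts": joint torques, N m; "position": TCP position; "ee_rot": TCP orientation; "contact_force": force on the tool from outside, world axes, zero at the start; "ft_torque": the same for the moment, N m; "finger_gap": opening from 0.0 (shut) to 1.0 (fully open); "gripper_force": force on a finger pad.
Only numpy, scipy, OpenCV 4.12 (cv2) and the standard library are available. Lean on these libraries where they do the work, as an engineer would, in place of code of your own. Each camera call takes 0.05 s, during which the arm holds its last target. There are 200 camera calls.

### The job

Start the grinding bench with the fingertips, from the blue control box: first push the raised, ridged end of the paddle rocker down until the rocker is fully over, then press the big round button all the way in so that it stays in, and then press the long rectangular key fully down, keep it down for about a second and let it spring back. Work in that order and press only these three: the small round button is not to be pressed. Pick nothing up, and leave the nut on the box and the disc, offcut and jar beside it where they are.

Things in the scene. Friction and masses are not known exactly. Their poses are not given: they have to be found in the camera images.
- station: blue steel control box fixed to the bench, 230 x 240 mm, flat top 62 mm above the bench; origin at the centre of its underside, x points across it to its far side (away from the robot), y to its left, z up. Four plain grey controls stand on its top on 80 x 56 mm, 6 mm thick dark steel plates, in a 2 x 2 layout (about 96 mm apart along x, 108 mm along y); which control stands in which place changes from run to run, so do the place and the turn of the box
- rocker_ridge (a point): top of the rounded ridge moulded across the far end of the grey paddle rocker (a tilting plate 72 long, 36 wide, 12 mm thick, lengthwise along the box's x). The ridge is 28 mm long, stands 4 mm proud, and lies 29 mm from the hinge at the rocker's middle; the point moves and tilts with the rocker (its z axis is normal to the rocker's top). Off: the ridged far end is raised, ridge about 102 mm above the bench; pushed over: ridge about 90 mm above the bench
- rocker (a joint): tilt of the rocker, rad: 0 = off (ridged far end up), 0.44 = on, its stop (ridged end down). Stays at whatever tilt it is left; about 3.5 N straight down on the ridge moves it. May start up to 0.06
- mushroom_top (a point): centre of the flat top of the big round mushroom button: grey cap 46 mm across, 13 mm thick, top about 100 mm above the bench when out, 8 mm lower when in; z up
- mushroom (a joint): how far the big round button is pushed in, m: 0 = out, 0.008 = fully in (its stop). About 4.5 N moves it; it has no return spring and stays in when let go
- bar_top (a point): centre of the flat top of the long rectangular key: grey, 68 mm along the box's x, 24 mm wide, top about 94 mm above the bench; z up. It moves straight down without tilting, wherever it is pressed
- bar (a joint): how far the long key is pressed, m: 0 = up, 0.008 = fully down (its stop). Spring: 2.4 N to start, 6 N fully down; returns by itself
- stud_top (a point): centre of the top of the small round button, which is to be left alone: grey, 18 mm across, top about 90 mm above the bench; z up
- stud (a joint): how far the small round button is pressed, m: 0 = up, 0.006 = fully down; light spring
- nut: loose steel flange nut, 30 mm across, 16 mm tall, lying on the box's top among the controls, near the middle; origin at the centre of its underside. Leave it there
- disc: loose dark grinding disc, 125 mm across, 10 mm thick, lying on the bench to the left of the box; origin at the centre of its underside
- offcut: loose steel angle offcut, 90 x 50 x 50 mm, on the bench to the right of the box; origin at the centre of its underside
- jar: loose glass jar with a steel lid, 60 mm across, 80 mm tall, on the bench to the left of the box, nearer the robot; origin at the centre of its underside

How it is judged:
By the outcome, as a careful person would: the job done as asked, in the order asked, and still so for the second after the job is handed in, with the robot touching nothing.
It also fails if it takes over 72 s, if anything falls off the work surface, if the arm or the gripper's body presses on something with over 40 N, if the wrist force passes 120 N, or if a joint passes its speed limit or range.

## Working session

There is one attempt and no reset: what is moved stays moved. The work goes in short steps, each a Python script; the robot and the scene stay as the last script left them, time stands still between calls to the robot, and variables do not carry over. Pictures are saved under pics/ and viewed, at most 10 in all, crops included, and the job is handed in when it is done.

```bash
mkdir -p pics
python3 - <<'E'
from bench import env, kinematics, monitor, eyes, job
import cv2,numpy as np
np.set_printoptions(precision=4,suppress=True)
for n in ["scene","side","wrist"]:
    d=eyes.grab_frame(n); cv2.imwrite(f"pics/{n}0.png",d["frame"][:,:,::-1]); print(n,d["mtx"].tolist(),d["view"])
    np.savez(f"{n}0.npz",**d)
s=monitor.sense();print(s["clock"],s["position"],s["ee_rot"],s["finger_gap"])
E
```

```text
scene [[432.2921656899331, 0.0, 318.6851829707274], [0.0, 432.2921656899331, 200.4856477466524], [0.0, 0.0, 1.0]] [[ 0.4904  0.8714 -0.0153 -0.2914]
 [ 0.7195 -0.4147 -0.5571 -0.3351]
 [-0.4918  0.2622 -0.8303  1.2497]
 [ 0.      0.      0.      1.    ]]
side [[363.05905747920883, 0.0, 313.6495112392328], [0.0, 363.05905747920883, 201.8157676199558], [0.0, 0.0, 1.0]] [[ 0.9193 -0.3934  0.0075 -0.5156]
 [-0.1885 -0.457  -0.8693  0.2153]
 [ 0.3454  0.7977 -0.4943  0.6529]
 [ 0.      0.      0.      1.    ]]
wrist [[309.70691628693146, 0.0, 318.5174318985388], [0.0, 309.70691628693146, 204.50511031965843], [0.0, 0.0, 1.0]] [[ 1.      0.0007 -0.0012 -0.5253]
 [ 0.001  -0.9509  0.3096 -0.0421]
 [-0.0009 -0.3096 -0.9509  0.3791]
 [ 0.      0.      0.      1.    ]]
0.15 [0.5248 0.     0.1949] [ 0.7071  0.7071 -0.0003 -0.0004] 1.0000533751266456
```

View pics/scene0.png

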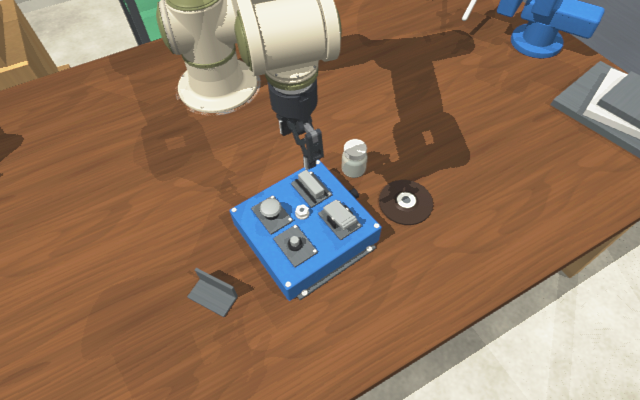

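View pics/wrist0.png

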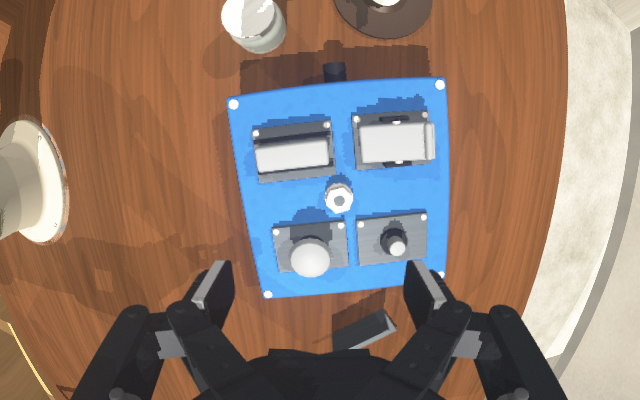

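The wrist view shows the bar at (292,155), the rocker at (396,142) with its ridge at about (430,141), the mushroom at (311,257), the stud at (397,248) and the nut at (339,198). I'll enlarge it to get better pixel positions.

Run:
```python
import cv2
i=cv2.imread("pics/wrist0.png")[75:305,220:460]
cv2.imwrite("pics/w0c.png",cv2.resize(i,None,fx=2.5,fy=2.5,interpolation=cv2.INTER_CUBIC))
i=cv2.imread("pics/scene0.png")[155:305,220:390]
cv2.imwrite("pics/s0c.png",cv2.resize(i,None,fx=4,fy=4,interpolation=cv2.INTER_CUBIC))
```

```text
(no output)
```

View pics/w0c.png

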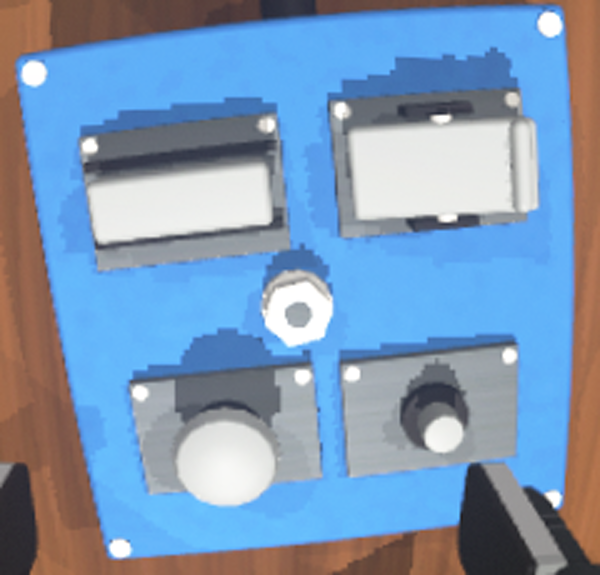

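View pics/s0c.png

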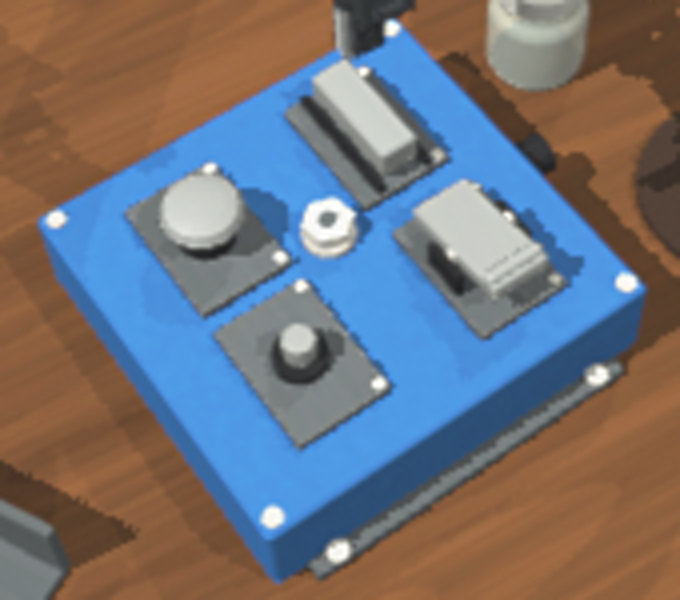

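```bash
cat > geo.py <<'E'
import numpy as np
def unproj(d,uv,z,fish):
    K,V=d["mtx"],d["view"]; p=(np.array(uv)-K[:2,2])/K[0,0]
    if fish:
        r=np.linalg.norm(p); ray=np.r_[p/r*np.sin(r),np.cos(r)]
    else: ray=np.r_[p,1]
    R,t=V[:3,:3],V[:3,3]; c=-R.T@t; g=R.T@ray
    return (c+g*(z-c[2])/g[2])[:2]
E
python3 - <<'E'
from geo import *
np.set_printoptions(precision=4,suppress=True)
w,s=np.load("wrist0.npz"),np.load("side0.npz"); s=np.load("scene0.npz")
W=dict(sNL=(34,73,.063),sFL=(549,24,.063),sNR=(120,548,.063),sFR=(554,499,.063),bar=(182,203,.094),ridge=(525,164,.102),mush=(226,461,.098),stud=(443,434,.09),nut=(299,310,.078))
S=dict(sNL=(392,28),sFL=(626,282),sNR=(57,219),sFR=(273,517),bar=(365,112),ridge=(518,265),mush=(202,207),stud=(297,343),nut=(330,221))
P={}
for k,(u,v,z) in W.items():
    a=unproj(w,((u+.5)/2.5+219.5,(v+.5)/2.5+74.5),z,1); b=unproj(s,((S[k][0]+.5)/4+219.5,(S[k][1]+.5)/4+154.5),z,0)
    P[k]=(a,b); print(k,a,b)
for i in (0,1):
    q={k:P[k][i] for k in P}; c=sum(q[k] for k in("sNL","sFL","sNR","sFR"))/4
    dx=q["sFL"]-q["sNL"]+q["sFR"]-q["sNR"]; yaw=np.arctan2(dx[1],dx[0]); R=np.array([[np.cos(yaw),-np.sin(yaw)],[np.sin(yaw),np.cos(yaw)]])
    print(c,yaw,{k:(R.T@(q[k]-c)).round(4).tolist() for k in q})
E
```

```text
sNL [0.4394 0.0833] [0.4386 0.0858]
sFL [0.6494 0.1068] [0.649  0.1085]
sNR [ 0.4639 -0.1372] [ 0.4632 -0.1355]
sFR [ 0.6762 -0.1133] [ 0.6741 -0.1123]
bar [0.5017 0.0333] [0.5041 0.033 ]
ridge [0.6266 0.051 ] [0.6312 0.0511]
mush [ 0.517  -0.0694] [ 0.5179 -0.0707]
stud [ 0.6067 -0.0622] [ 0.6091 -0.0634]
nut [ 0.5461 -0.0123] [ 0.5468 -0.0121]
[ 0.5572 -0.0151] 0.11194025244094617 {'sNL': [-0.1061, 0.1109], 'sFL': [0.1052, 0.1108], 'sNR': [-0.1064, -0.1109], 'sFR': [0.1073, -0.1108], 'bar': [-0.0498, 0.0543], 'ridge': [0.0763, 0.058], 'mush': [-0.046, -0.0495], 'stud': [0.0439, -0.0523], 'nut': [-0.0108, 0.0041]}
[ 0.5562 -0.0134] 0.10850716160716165 {'sNL': [-0.1062, 0.1113], 'sFL': [0.1054, 0.1111], 'sNR': [-0.1057, -0.1113], 'sFR': [0.1065, -0.1111], 'bar': [-0.0468, 0.0517], 'ridge': [0.0815, 0.056], 'mush': [-0.0443, -0.0529], 'stud': [0.0472, -0.0555], 'nut': [-0.0092, 0.0023]}
```

```bash
cat > press.py <<'E'
from bench import env, kinematics, monitor, eyes, job
import numpy as np, cv2
from scipy.spatial.transform import Rotation as Ro
C=np.array([.5567,-.0143]); YAW=.110
Q=(Ro.from_euler("z",YAW)*Ro.from_quat([.70711,.70711,0,0])).as_quat()
def at(bx,by,z): return np.r_[C+Ro.from_euler("z",YAW).as_matrix()[:2,:2]@[bx,by],z]
def say(t):
    s=monitor.sense(); print(t,round(s["clock"],2),s["position"].round(4) if hasattr(s["position"],"round") else s["position"],np.round(s["contact_force"],1))
def press(bx,by,top,low,guard=16,hold=.3):
    env.movel(at(bx,by,top+.006),.1); say("above")
    print(env.movel(at(bx,by,low),.012,guard=guard)); say("stop")
    env.hold(hold); say("held")
    env.movel(at(bx,by,.135),.06); say("up")
def snap(n,cam="wrist"):
    cv2.imwrite(f"pics/{n}.png",eyes.grab_frame(cam)["frame"][:,:,::-1])
E
python3 - <<'E'
from press import *
env.close_gripper(20)
env.reach(at(.078,.054,.15),Q); say("start")
press(.078,.054,.103,.083)
env.movel(at(.02,-.01,.2),.15); snap("w1"); snap("s1","side")
say("end")
E
```

```text
start 1.48 [0.6281 0.048  0.1496] [ 0.4 -0.1 -0.6]
above 2.03 [0.6285 0.0477 0.11  ] [0.2 0.8 0.2]
False
stop 4.35 [0.6283 0.048  0.0831] [ 0.7  0.  -0.3]
held 4.65 [0.6283 0.0479 0.083 ] [ 0.2 -0.8 -0.1]
up 5.67 [0.6281 0.0479 0.1345] [ 0.6  0.  -0.1]
end 6.63 [ 0.5777 -0.0214  0.1991] [ 0.   0.4 -0.3]
```

View pics/s1.png

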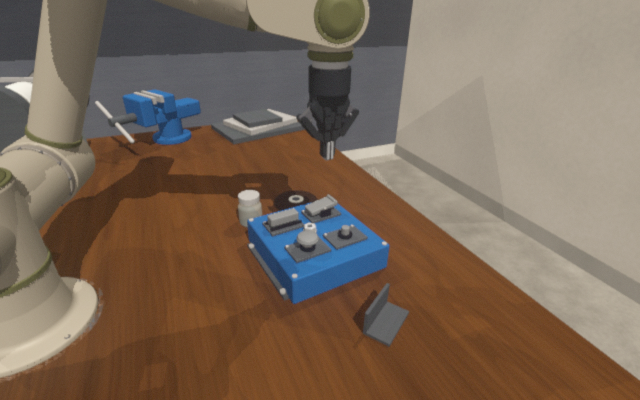

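View pics/w1.png

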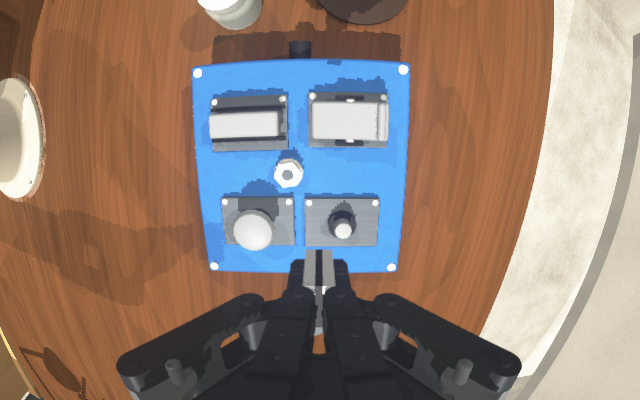

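The side view shows the rocker at about (320,207), still with its far end up, and no force was felt. The fingertips at (330,155) look farther away than I commanded, so I'll check projections against what is seen.

Run:
```python
from press import *
from geo import unproj
np.set_printoptions(precision=4,suppress=True)
s=monitor.sense(); p=np.array(s["position"]); print(p,s["ee_rot"],s["finger_gap"],s["joints"])
for n in("side","scene","wrist"):
    d=eyes.grab_frame(n); K,V=d["mtx"],d["view"]
    for q in (p,np.r_[C,.062],at(.106,.111,.062),at(-.106,-.111,.062),at(.078,.054,.102),at(.048,-.054,.09)):
        c=V[:3,:3]@q+V[:3,3]
        if n=="wrist":
            r=np.hypot(*c[:2]); c2=c[:2]/r*np.arctan2(r,c[2])
        else: c2=c[:2]/c[2]
        print(n,(K[0,0]*c2+K[:2,2]).round(1))
    np.savez(n+"1.npz",**d)
    if n=="scene": cv2.imwrite("pics/sc1.png",d["frame"][:,:,::-1])
    if n=="wrist": print(V, -V[:3,:3].T@V[:3,3])
```

```text
[ 0.5777 -0.0214  0.1991] [ 0.6669  0.7452 -0.0003 -0.0006] 0.000678264475729952 [-0.2397  0.4292  1.3227  0.0001  1.3911 -0.3505]
side [326.2 173.8]
side [314.7 230.3]
side [329.2 197.8]
side [294.6 275.3]
side [332.2 196. ]
side [347.1 225.7]
scene [302.5 188.7]
scene [303.8 217.8]
scene [376.  225.9]
scene [233.7 209.9]
scene [347.  220.5]
scene [294.5 240.7]
wrist [317.6 233.9]
wrist [298.9 172.8]
wrist [402.7  68.5]
wrist [213.8 264.4]
wrist [383.  124.1]
wrist [345.7 231.4]
[[ 0.9938  0.1111 -0.001  -0.5721]
 [ 0.106  -0.945   0.3094 -0.1247]
 [ 0.0334 -0.3076 -0.9509  0.357 ]
 [ 0.      0.      0.      1.    ]] [0.5698 0.0556 0.3774]
```

View pics/sc1.png

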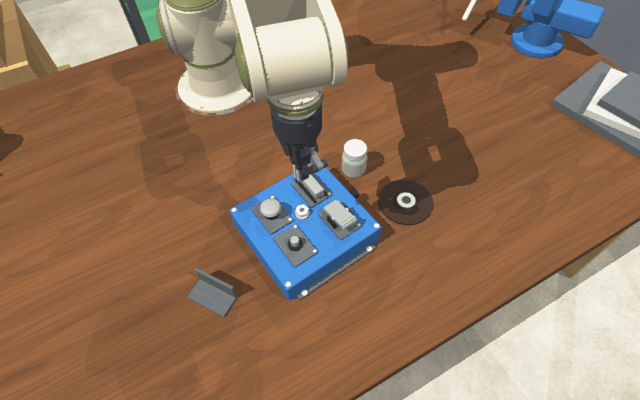

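Box projections match all three views, but the fingertips show nearer the gripper than the TCP: side about (330,157) against a predicted (326,174), wrist (320,252) against (318,234). I'll solve for the real tip offset along the tool axis.

Run:
```python
import numpy as np, cv2
p=np.array([ 0.5777,-0.0214,0.1991])
for n,tgt in(("side",(330,157)),("scene",(300,180)),("wrist",(320,252))):
    d=np.load(n+"1.npz");K,V=d["mtx"],d["view"]
    for h in(0,.01,.02,.025,.03,.035,.04):
        c=V[:3,:3]@(p+[0,0,h])+V[:3,3]; r=np.hypot(*c[:2])
        c2=c[:2]/r*np.arctan2(r,c[2]) if n=="wrist" else c[:2]/c[2]
        print(n,h,(K[0,0]*c2+K[:2,2]).round(1),tgt)
im=[]
for n,(u,v) in(("side",(328,150)),("scene",(300,175)),("wrist",(320,255))):
    f=np.load(n+"1.npz")["frame"][v-32:v+32,u-32:u+32,::-1]; im.append(cv2.resize(f,(256,256),interpolation=cv2.INTER_NEAREST))
cv2.imwrite("pics/tips.png",np.hstack(im))
```

```text
side 0 [326.2 173.8] (330, 157)
side 0.01 [326.3 169.3] (330, 157)
side 0.02 [326.4 164.7] (330, 157)
side 0.025 [326.5 162.4] (330, 157)
side 0.03 [326.5 160.1] (330, 157)
side 0.035 [326.6 157.8] (330, 157)
side 0.04 [326.7 155.4] (330, 157)
scene 0 [302.5 188.8] (300, 180)
scene 0.01 [302.2 185.6] (300, 180)
scene 0.02 [302.  182.3] (300, 180)
scene 0.025 [301.8 180.7] (300, 180)
scene 0.03 [301.7 179. ] (300, 180)
scene 0.035 [301.6 177.3] (300, 180)
scene 0.04 [301.4 175.6] (300, 180)
wrist 0 [317.7 233.8] (320, 252)
wrist 0.01 [317.6 240.5] (320, 252)
wrist 0.02 [317.6 247.8] (320, 252)
wrist 0.025 [317.5 251.8] (320, 252)
wrist 0.03 [317.5 255.9] (320, 252)
wrist 0.035 [317.5 260.3] (320, 252)
wrist 0.04 [317.4 265. ] (320, 252)
```

View pics/tips.png

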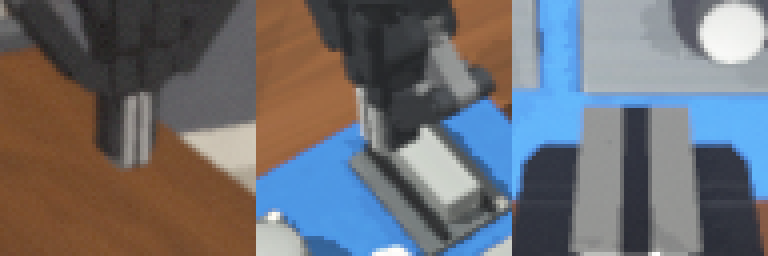

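The three views agree that the tips end about 30 mm short of the reported TCP. I'll feel for contact first, then press with a guard.

```bash
cat >> press.py <<'E'
def feel(bx,by,start,low,guard=2.6):
    env.movel(at(bx,by,start),.1)
    r=env.movel(at(bx,by,low),.015,guard=guard); say(f"touch {r}"); return r
def push(bx,by,low,guard=16,hold=.3):
    r=env.movel(at(bx,by,low),.012,guard=guard); say(f"stop {r}")
    env.hold(hold); say("held")
def up(bx,by,z=.105): env.movel(at(bx,by,z),.08); say("up")
E
python3 - <<'E'
from press import *
a=(.078,.054)
env.movel(at(*a,.11),.12)
if feel(*a,.085,.058):
    push(*a,.048)
up(*a)
E
```

```text
touch True 9.64 [0.6286 0.048  0.0641] [ 0.8 -0.1  2.1]
stop True 10.58 [0.6291 0.0479 0.0534] [-2.4 -0.   5.7]
held 10.88 [0.6292 0.0479 0.0534] [-2.6  0.3  6.8]
up 11.68 [0.628  0.0479 0.1045] [ 0.5 -0.1  0.9]
```

Run:
```python
from press import *
a=(.079,.054)
feel(*a,.062,.048); push(*a,.046,28); up(*a)
env.movel(at(.0,-.2,.2),.25); snap("s2","side"); d=eyes.grab_frame("scene")["frame"]
a=cv2.imread("pics/s2.png")[180:300,230:400]; b=d[155:305,220:390,::-1]
cv2.imwrite("pics/chk2.png",np.vstack([cv2.resize(a,None,fx=2,fy=2,interpolation=2),cv2.resize(b,None,fx=2,fy=2,interpolation=2)]))
say("")
```

```text
touch True 12.88 [0.6293 0.0481 0.0535] [ 0.2 -0.5  5.1]
stop True 13.26 [0.6294 0.048  0.0534] [-3.3  0.1  7.5]
held 13.56 [0.6294 0.048  0.0533] [-3.9 -0.4  8.7]
up 14.37 [0.629  0.0481 0.1045] [ 0.8  0.7 -0.3]
 15.75 [ 0.5788 -0.2119  0.1996] [ 0.   0.3 -0. ]
```

View pics/chk2.png

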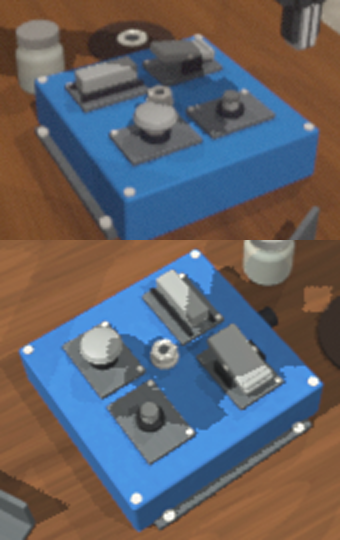

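The rocker is over: the ridge end is down at (257,378) in the lower crop, and there is a hard stop at TCP z 0.0534, giving a tip offset of about 36.6 mm. Next come the mushroom and then the key.

Run:
```python
from press import *
a=(-.048,-.054)
env.movel(at(*a,.115),.2)
feel(*a,.072,.056); push(*a,.050,24); up(*a)
feel(*a,.063,.050); push(*a,.050,24,.2); up(*a)
```

```text
touch True 18.02 [ 0.5148 -0.0732  0.0629] [ 0.2 -0.   0.5]
stop True 18.72 [ 0.5148 -0.0732  0.0559] [-2.6  0.5  7.9]
held 19.02 [ 0.5148 -0.0732  0.0559] [-2.8  0.9  7.7]
up 19.78 [ 0.5146 -0.0731  0.1045] [ 1.2  0.5 -0.5]
touch True 20.91 [ 0.515  -0.0733  0.056 ] [-1.2 -0.   5.4]
stop True 21.19 [ 0.515  -0.0733  0.0559] [-3.2  0.4  8.4]
held 21.39 [ 0.515  -0.0733  0.0559] [-1.9  0.5  8.7]
up 22.17 [ 0.5146 -0.0731  0.1045] [0.2 0.4 0.2]
```

Run:
```python
from press import *
a=(-.048,.054)
env.movel(at(*a,.105),.15); env.movel(at(*a,.064),.1)
push(*a,.043,24,.9); up(*a,.12)
env.movel(at(0,-.2,.2),.25); b=eyes.grab_frame("side")["frame"][180:300,230:400,::-1]; d=eyes.grab_frame("scene")["frame"][155:305,220:390,::-1]
cv2.imwrite("pics/chk3.png",np.vstack([cv2.resize(x,None,fx=2,fy=2,interpolation=2) for x in(b,d)])); say("")
```

```text
stop True 24.77 [0.5032 0.0341 0.05  ] [-2.7  0.4  8.6]
held 25.68 [0.5032 0.0341 0.05  ] [-2.3  0.7  8.2]
up 26.71 [0.5027 0.0342 0.1194] [0.1 0.4 0.3]
 28.04 [ 0.5785 -0.2122  0.1999] [ 1.1 -0.1  0.1]
```

View pics/chk3.png

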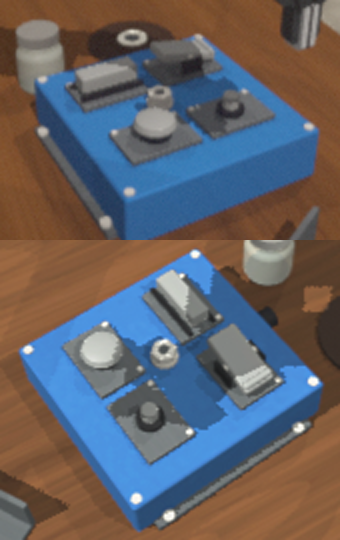

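The rocker is over, the mushroom is in at (155,122), the key is back up at (107,75), and the nut and stud are unchanged.

```bash
python3 -c "
from bench import job
print(job.hand_in())"
```

```text
the job is handed in; nothing more can be done
None
```

The job is handed in at about 28 s: rocker fully over, big round button in to its stop, and long key held down about 1 s and sprung back, in that order; the small button and the loose parts were not touched, and no verdict came back.

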